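Stand the thin-walled turned beaker on the finishing stand

ROBOT

A 6-joint arm with a two-finger parallel gripper is mounted at the origin on the work surface. World frame = base frame: x ahead of the robot, y to its left, z up, the work surface at z = 0. Lengths are in m, angles in degrees, forces in N, time in s.
With the tool pointing down it reaches from about 0.35 to 0.875 m from the base axis. Payload 4.2 kg.
Tool frame: the origin (TCP) lies on the centre line of the jaws, within the pads' length; the fingertips stand tip_reach ahead of it and the grasp point (between the pads) is the TCP (tip_reach is the distance from the TCP to the fingertips, in m); z points along the fingers, y is the line along which they close (so a half turn about z gives the same grasp; the last joint's range is limited). The gripper opens to 87 mm and grips with 3 to 60 N. Pads are 19 mm wide; open, the fingers measure 117 mm over their backs; the gripper's body (75 mm by 190 mm) begins 51 mm behind the grasp point.
Start: joints at [-56.345, 22.042, 0.453, 0, -68.411, -14.817], TCP at [0.202, -0.591, 0.242] pointing down, gripper open.
Joint ranges: [-179.83, 179.83], [-69.29, 118.12], [-61.27, 80.66], [-181.25, 117.63], [-171.15, -9.14], [-177.46, 177.46]. Speed limits (degrees/s): [159.86, 159.86, 180, 180, 180, 180].

INTERFACE

Orientations are given as a 3x3 rotation matrix whose columns are the frame's x, y, z axes.
In Python, from station import sense, capture, finish_job, tip_reach gives the robot as it stands.
- The arm moves only by the tool arm_command, never from a script. Its argument "deltas" is a list of rows, each a list of 7 numbers: the turn, a rotation vector about the tool's x, y, z in rad, then the shift along the tool's x, y, z in cm, then the closure, from -1 (fully open) to 1 (shut), so that 0 is half open. In form: [[rx, ry, rz, dx, dy, dz, hand], ...]. A call has 1 to 8 rows; each row is the pose to reach, as a shift and turn from the pose commanded when the call began, along the tool's axes at that moment; what a row does not reach only later rows make up. A row lasts 1/12 s, in which the tool goes at most 41.7 mm and 7.16 degrees, less where a joint would pass 70% of its speed; a pose out of reach is approached as far as the arm can. A call with a gripper value outside its range is refused whole. The fingers move at their own pace and stop on an object; the grip force is fixed at half the most. Time passes only in rows, so rows that repeat a pose let the fingers close. It gives the time, the measured TCP pose, the force, the opening and the grip force at its end, in the units of the state.
- sense(): the state, without advancing time (a new reading comes with each control period).
- capture(name): name is "side" or "top" or "wrist"; returns a dict with "pixels" (480x640x3 uint8, blue, green, red), "fovy" (degrees; the focal length in pixels is half the picture's height over the tangent of half this angle, whatever the lens; pixels are square), "cx", "cy" (the principal point, pixels), "rvec" (rotation vector, rad) and "tvec" (3), from world to camera coordinates, as OpenCV has them. Camera axes: x right, y down, z forward; pixel columns grow to the right and rows downward; lengths in m; the calibration is good to about 2 mm. A picture is of the moment at which its call begins. There is no depth.
- finish_job(): hands the job in; it is judged then, once.
The state is a dict: "time_s": time; "joints": joint angles; "joint_velocities": joint speeds; "effort": joint torques, N m; "tcp_pos": TCP position; "ee_rot": TCP orientation; "wrist_force": force on the tool from outside, world axes, zero at the start; "moment": the same for the moment, N m; "gripper_width": opening from 0.0 (shut) to 1.0 (fully open); "gripper_force": force on a finger pad.
Only numpy, scipy, OpenCV 4.12 (cv2) and the standard library are available. Lean on these libraries where they do the work, as an engineer would, in place of code of your own. Each camera call takes 0.05 s, during which the arm holds its last target. There are 200 camera calls.

TASK

Three turned pieces of the same pale wood stand on the bench: take the hollow, open-topped beaker and stand it upright, mouth up, in the round cork-floored recess of the finishing stand, and let go. Its wall is only 3 mm thick, so grip it lightly (about 20 to 40 N per jaw is plenty, more than 55 N cracks it), and lower it softly, neither dropping it nor pressing it down. Leave the solid blank and the lidded box where they are.

Things in the scene. Friction and masses are not known exactly. Their poses are not given: they have to be found in the camera images.
- beaker: Pale-wood turned cup, open at the top, outside diameter 58 mm (foot 54 mm, straight from 8 mm up), 95 mm tall, wall 3 mm, floor 6 mm, about 90 g, standing upright. Origin at the centre of its underside, z up its axis. Grip it across its outside from above. Cracks if a jaw presses with more than 55 N, if it meets the stand with more than 40 N, or if let fall from more than about 12 mm.
- stand: The finishing stand: a round turned block of mid-brown wood, 110 mm in diameter, fixed to the bench, with a shallow round recess in its top whose floor is cork. The rim's top is 38 mm above the bench, the cork floor 30 mm; the recess is 82 mm wide at its top edge and 88 mm at its floor, so that the beaker's foot has about 12 mm of play each way. Origin at the centre of its underside, on the bench, z up.
- blank: Bystander: a solid pale-wood cylinder, flat closed top with a small dark centre mark, 58 mm in diameter, 95 mm tall, standing. Origin at the centre of its underside, z up. Leave it alone.
- lidded: Bystander: a pale-wood lidded box, 58 mm in diameter (lid 62 mm, its upper face at 72 to 79 mm) with a little turned knob on top, 97 mm tall in all, standing. Origin at the centre of its underside, z up. Leave it alone. The beaker, the blank and the lidded box stand in a row across the bench, in any order, at least 110 mm apart centre to centre; the only other things near them are turned knobs less than 30 mm high.

How it is judged (in metres and radians):
At the end, for the whole second after the job is handed in: The beaker stands upright (within 10 degrees), mouth up, on the cork floor of the stand's recess, its axis within 18 mm of the stand's, released and at rest (horizontal distance between beaker and stand below 0.018 m and z of beaker in the frame of stand between 0.024 and 0.035 m and angle between beaker's own z axis and vertical below 0.17 rad and linear speed of beaker below 0.02 m/s and contact force between the fingers and beaker below 0.1 N); the robot touches nothing.
It fails at once if the beaker is squeezed: the fingers press on it with more than 110 N in all (55 N per jaw) (contact force between the fingers and beaker above 110 N).
It fails at once if the beaker is pressed or knocked onto the stand (contact over 40 N) (contact force between beaker and stand above 40 N).
It fails at once if the beaker is dropped (falling free of the fingers at more than 0.5 m/s, about 12 mm of fall) (contact force between the fingers and beaker below 0.1 N and linear speed of beaker above 0.5 m/s).
It fails at once if the beaker is tipped over (more than 35 degrees) (angle between beaker's own z axis and vertical above 0.61 rad).
It fails at once if the solid blank or the lidded box is shifted by more than 25 mm or tilted by more than 20 degrees (distance of any of blank, lidded from where it was at the start of the episode above 0.025 m or angle between any of blank, lidded's own z axis and vertical above 0.35 rad).
It also fails if it takes over 35 s, if anything falls off the work surface, if the arm or the gripper's body presses on something with over 40 N, if the wrist force passes 120 N, or if a joint passes its speed limit or range.

## Working session

There is one attempt and no reset: what is moved stays moved. The work goes in short steps, Python scripts to look and compute and a tool call to move; the robot and the scene stay as the last step left them, time stands still between calls to the robot, and variables do not carry over. Pictures are saved under pics/ and viewed, at most 10 in all, crops included, and the job is handed in when it is done.

Besides the shell and the picture viewer there is one more tool, called after ">>>" as name(argument=value, ...), one argument or row to a line, values as JSON. arm_command: Moves the arm, as the interface text tells. Its arguments: {"type":"object","properties":{"deltas":{"type":"array"}},"required":["deltas"]}

```bash
mkdir -p pics; cat > h.py <<'E'
import numpy as np, cv2
from station import sense, capture, finish_job, tip_reach
def ray(c,u,v):
    f=240/np.tan(np.radians(c["fovy"])/2); R=cv2.Rodrigues(np.array(c["rvec"],float))[0]
    d=R.T@np.array([(u-c["cx"])/f,(v-c["cy"])/f,1]); o=-R.T@np.array(c["tvec"],float).ravel()
    return o,d
def onplane(c,u,v,z):
    o,d=ray(c,u,v); return o+d*(z-o[2])/d[2]
def proj(c,P):
    f=240/np.tan(np.radians(c["fovy"])/2); R=cv2.Rodrigues(np.array(c["rvec"],float))[0]
    q=R@np.array(P,float)+np.array(c["tvec"],float).ravel(); return f*q[0]/q[2]+c["cx"],f*q[1]/q[2]+c["cy"]
E
python3 - <<'E'
from h import *
import pickle
print(tip_reach,sense())
for n in("top","side"):
    c=capture(n);pickle.dump(c,open(n+".pkl","wb"));cv2.imwrite(f"pics/{n}0.png",np.asarray(c["pixels"]))
    print(n,c["fovy"],c["cx"],c["cy"],ray(c,320,240))
E
```

```text
0.019 {'time_s': 0.0, 'joints': array([-5.63419246e+01,  2.20911032e+01,  3.79886534e-01, -2.82364640e-02,
       -6.84105843e+01, -1.48167412e+01]), 'joint_velocities': array([ 0.02867277, -0.0041494 , -0.02829379,  0.01563994,  0.08701059,
       -0.02198721]), 'effort': array([-2.18412621e-03, -3.90660954e+01,  1.87411255e+01,  4.22020331e+00,
        1.10317284e-02, -2.06816735e-04]), 'tcp_pos': array([ 0.20168232, -0.59097714,  0.24045863]), 'ee_rot': array([[-9.46475189e-01, -3.22775591e-01, -7.96759996e-04],
       [-3.22776559e-01,  9.46473031e-01,  2.02339308e-03],
       [ 1.01009951e-04,  2.17226679e-03, -9.99997636e-01]]), 'wrist_force': array([ 0.89026979, -0.81176316,  0.0942977 ]), 'moment': array([-0.00771462,  0.01821014, -0.00130905]), 'gripper_force': 0.0, 'gripper_width': 1.000886472099501}
top 42.08569104763909 315.51613116574396 244.16927009463905 (array([0.46836154, 0.01287623, 0.96964637]), array([ 0.07127597, -0.0289871 , -0.99708365]))
side 42.65353069369453 323.7359450184831 232.50358876465216 (array([0.11532872, 0.56270336, 0.59810348]), array([ 0.46065753, -0.61618092, -0.63898463]))
```

View pics/top0.png

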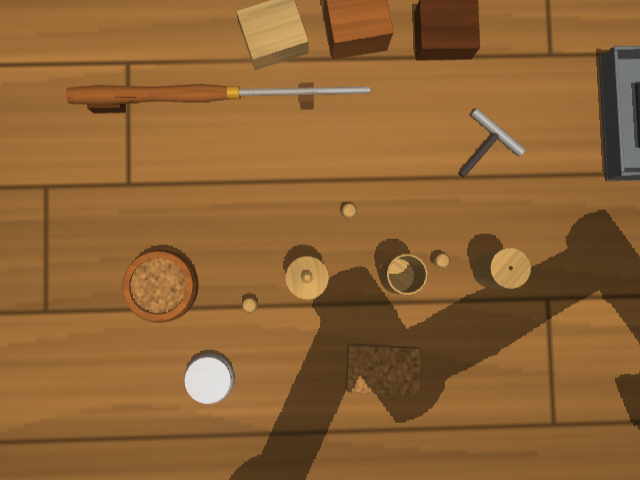

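View pics/side0.png

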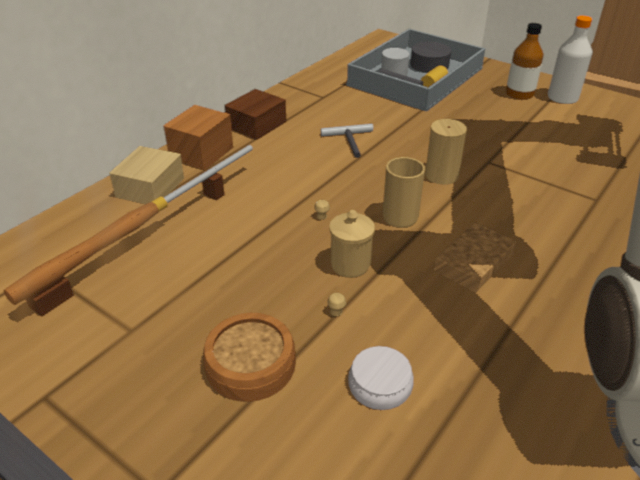

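The top view shows the lidded box at (306,277), the open beaker's mouth at (407,274), the blank at (511,268) and the cork-floored stand at (159,286). The side view shows the beaker's mouth at (404,170) and the stand at (249,352). A small knob stands near the beaker, at about (442,260) in the top view.

```bash
python3 - <<'E'
from h import *
import pickle
t=pickle.load(open("top.pkl","rb"));s=pickle.load(open("side.pkl","rb"))
def tri(a,b):
    (o1,d1),(o2,d2)=ray(t,*a),ray(s,*b)
    A=np.array([d1,-d2]).T; k=np.linalg.lstsq(A,o2-o1,rcond=None)[0]
    p,q=o1+k[0]*d1,o2+k[1]*d2; return (p+q)/2,np.linalg.norm(p-q)
im=np.asarray(t["pixels"]); hsv=cv2.cvtColor(im,cv2.COLOR_BGR2HSV)
g=cv2.medianBlur(cv2.cvtColor(im,cv2.COLOR_BGR2GRAY),3)
for n,(u,v),z,r in(("lid",(306,277),.079,21),("beaker",(407,274),.095,20),("blank",(511,268),.095,20),("stand",(159,286),.038,35)):
    x0,y0=u-50,v-50;c=cv2.HoughCircles(g[y0:y0+100,x0:x0+100],cv2.HOUGH_GRADIENT,1.2,100,param1=120,param2=12,minRadius=r-5,maxRadius=r+5)
    if c is None: print(n,"none");P=(u,v)
    else: P=c[0,0,:2]+[x0,y0];print(n,P,c[0,0,2])
    p=onplane(t,*P,z);e=onplane(t,P[0]+(c[0,0,2] if c is not None else r),P[1],z);print("  ",p.round(4),"r",np.linalg.norm(e-p).round(4),"side",np.round(proj(s,p)))
print(tri((407,274),(404,170)),tri((159,286),(249,347)))
print("knob",onplane(t,442,260,.02),onplane(t,348,210,.02))
print(sense()["joints"])
E
```

```text
lid [307.00000381 276.80000305] 21.04
   [0.4799 0.0069 0.079 ] r 0.03 side [350. 222.]
beaker [406.80000305 273.80000305] 18.0
   [ 0.4802 -0.1332  0.095 ] r 0.0254 side [403. 168.]
blank [509.60000229 267.80000305] 20.28
   [ 0.4849 -0.279   0.095 ] r 0.0288 side [446. 128.]
stand [157.60000229 287.00000381] 35.28
   [0.4711 0.2285 0.038 ] r 0.0521 side [248. 345.]
(array([ 0.47970349, -0.13448883,  0.09024054]), np.float64(0.0007180186542714104)) (array([0.47199441, 0.22726323, 0.0321556 ]), np.float64(0.001507807269509233))
knob [ 0.50092114 -0.20051352  0.02      ] [ 0.58126354 -0.05889667  0.02      ]
[-5.63457997e+01  2.20855721e+01  3.86440656e-01 -2.35120042e-02
 -6.84107986e+01 -1.48160590e+01]
```

```bash
cat >> h.py <<'E'
from scipy.spatial.transform import Rotation as Ro
RT=np.array([[0,-1,0],[-1,0,0],[0,0,-1.]])   # jaws close along world x
def togo(p):
    s=sense();R=s["ee_rot"]
    print("go rot",Ro.from_matrix(R.T@RT).as_rotvec().round(3),"shift cm",(R.T@(np.array(p)-s["tcp_pos"])*100).round(2),"tcp",s["tcp_pos"].round(4))
E
python3 -c "
from h import *
togo([.48,-.134,.24])"
```

```text
go rot [ 2.000e-03  1.000e-03 -1.242e+00] shift cm [-41.1   34.27   0.12] tcp [ 0.2016 -0.591   0.2406]
```

>>> arm_command(
  deltas=[
    [0,0,-0.07,-2,1.7,0,-1],
    [0,0,-0.15,-5,4.2,0,-1],
    [0,0,-0.23,-8,6.7,0,-1],
    [0,0,-0.31,-11,9.2,0,-1],
    [0,0,-0.39,-14,11.7,0,-1],
    [0,0,-0.47,-17,14.2,0,-1],
    [0,0,-0.55,-20,16.7,0,-1],
    [0,0,-0.6,-22,18.4,0,-1],
  ],
)

```text
time_s: 0.77
tcp_pos: [0.3514, -0.3437, 0.2414]
ee_rot: [[-0.595, -0.804, -0.0], [-0.804, 0.595, 0.001], [-0.0, 0.0, -1.0]]
wrist_force: [0.2, -0.6, -0.3]
gripper_width: 0.999
gripper_force: 0.0
```

```bash
python3 -c "
from h import *
togo([.48,-.134,.24])"
```

```text
go rot [ 0.     0.001 -0.637] shift cm [-24.51   2.13   0.15] tcp [ 0.3514 -0.3437  0.2414]
```

>>> arm_command(
  deltas=[
    [0,0,-0.08,-3,0.3,0,-1],
    [0,0,-0.17,-6.5,0.6,0,-1],
    [0,0,-0.26,-10,0.9,0,-1],
    [0,0,-0.36,-13.5,1.2,0,-1],
    [0,0,-0.46,-17,1.6,0,-1],
    [0,0,-0.55,-20.5,1.9,0,-1],
    [0,0,-0.61,-23.2,2.2,0,-1],
    [0,0,-0.64,-24.7,2.3,0,-1],
  ],
)

```text
time_s: 1.43
tcp_pos: [0.4811, -0.1322, 0.2412]
ee_rot: [[0.003, -1.0, -0.0], [-1.0, -0.003, 0.0], [-0.0, 0.0, -1.0]]
wrist_force: [-0.2, -0.1, -0.7]
gripper_width: 1.002
gripper_force: 0.0
```

>>> arm_command(
  deltas=[
    [0,0,0,0,0,0,-1],
    [0,0,0,0,0,0,-1],
    [0,0,0,0,0,0,-1],
  ],
)

```text
time_s: 1.68
tcp_pos: [0.4795, -0.135, 0.2412]
ee_rot: [[-0.003, -1.0, -0.001], [-1.0, 0.003, 0.0], [-0.0, 0.001, -1.0]]
wrist_force: [0.2, -0.1, -0.3]
gripper_width: 1.002
gripper_force: 0.0
```

```bash
python3 - <<'E'
from h import *
import pickle
togo([.48,-.134,.24])
c=capture("wrist");pickle.dump(c,open("w.pkl","wb"));cv2.imwrite("pics/w1.png",np.asarray(c["pixels"]))
print(proj(c,[.48,-.134,.095]),ray(c,320,240))
E
```

```text
go rot [ 0.001  0.    -0.003] shift cm [-0.1  -0.05  0.12] tcp [ 0.4795 -0.135   0.2412]
(np.float64(325.5687121453444), np.float64(237.19996417840102)) (array([ 0.47876294, -0.20586391,  0.38346527]), array([ 0.01828565,  0.24857501, -0.96867623]))
```

View pics/w1.png

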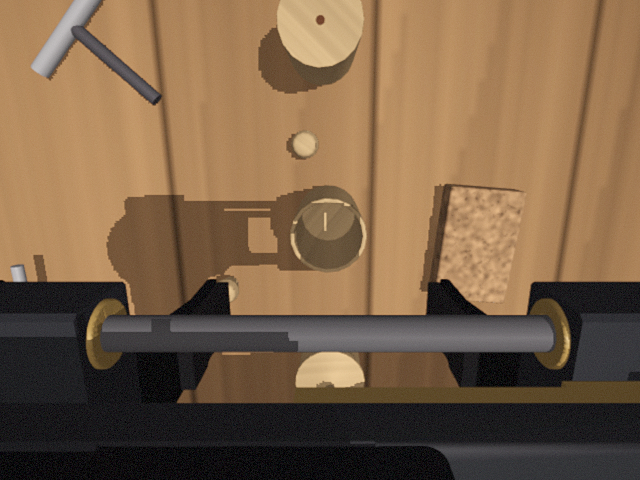

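The wrist view shows the open mouth centred at about (328,235), against a prediction of (326,237). That is a 2 mm agreement, so I'm descending.

>>> arm_command(
  deltas=[
    [0,0,0,0,0.1,2,-1],
    [0,0,0,0,0.15,4.5,-1],
    [0,0,0,0,0.15,7,-1],
    [0,0,0,0,0.15,9.5,-1],
    [0,0,0,0,0.15,12,-1],
    [0,0,0,0,0.15,14.5,-1],
    [0,0,0,0,0.15,16.3,-1],
    [0,0,0,0,0.15,17.2,-1],
  ],
)

```text
time_s: 2.4
tcp_pos: [0.4765, -0.1357, 0.0673]
ee_rot: [[-0.005, -1.0, -0.005], [-1.0, 0.005, 0.0], [-0.0, 0.005, -1.0]]
wrist_force: [0.0, 0.1, 0.0]
gripper_width: 0.995
gripper_force: 0.0
```

>>> arm_command(
  deltas=[
    [0,0,0,0,0,0,-1],
    [0,0,0,0,0,0,-0.2],
    [0,0,0,0,0,0,0],
    [0,0,0,0,0,0,0.1],
    [0,0,0,0,0,0,0.2],
    [0,0,0,0,0,0,0.3],
    [0,0,0,0,0,0,0.4],
    [0,0,0,0,0,0,0.5],
  ],
)

```text
time_s: 3.07
tcp_pos: [0.4791, -0.1347, 0.0702]
ee_rot: [[-0.001, -1.0, 0.001], [-1.0, 0.001, -0.0], [0.0, -0.001, -1.0]]
wrist_force: [0.3, 0.0, 4.0]
gripper_width: 0.664
gripper_force: 30.0
```

>>> arm_command(
  deltas=[
    [0,0,0,0,0,-0.3,0.5],
    [0,0,0,0,0,-1.2,0.5],
    [0,0,0,0,0,-3,0.5],
    [0,0,0,0,0,-5.5,0.5],
    [0,0,0,0,0,-8,0.5],
    [0,0,0,0,0,-10.5,0.5],
    [0,0,0,0,0,-12.5,0.5],
    [0,0,0,0,0,-13.5,0.5],
  ],
)

```text
time_s: 3.73
tcp_pos: [0.4796, -0.1348, 0.2079]
ee_rot: [[-0.002, -1.0, 0.005], [-1.0, 0.002, -0.0], [0.0, -0.005, -1.0]]
wrist_force: [0.4, 0.5, -1.4]
gripper_width: 0.663
gripper_force: 30.0
```

>>> arm_command(
  deltas=[
    [0,0,0,0,0,-1,0.5],
    [0,0,0,0,0,-1.5,0.5],
    [0,0,0,0,0,-1.5,0.5],
    [0,0,0,0,0,-1.5,0.5],
  ],
)

```text
time_s: 4.07
tcp_pos: [0.4781, -0.1346, 0.2187]
ee_rot: [[-0.002, -1.0, -0.002], [-1.0, 0.002, 0.0], [-0.0, 0.002, -1.0]]
wrist_force: [0.0, 0.7, -1.2]
gripper_width: 0.662
gripper_force: 30.0
```

```bash
python3 - <<'E'
from h import *
s=sense();print(s["gripper_width"],s["gripper_force"],s["wrist_force"])
togo([.472,.227,.22])
c=capture("side");cv2.imwrite("pics/s2.png",np.asarray(c["pixels"]))
E
```

```text
0.6615294258863563 30.001115402119467 [ 0.03738169  0.69434625 -1.20716669]
go rot [ 0.002  0.    -0.002] shift cm [-36.16   0.69  -0.12] tcp [ 0.4781 -0.1346  0.2187]
```

View pics/s2.png

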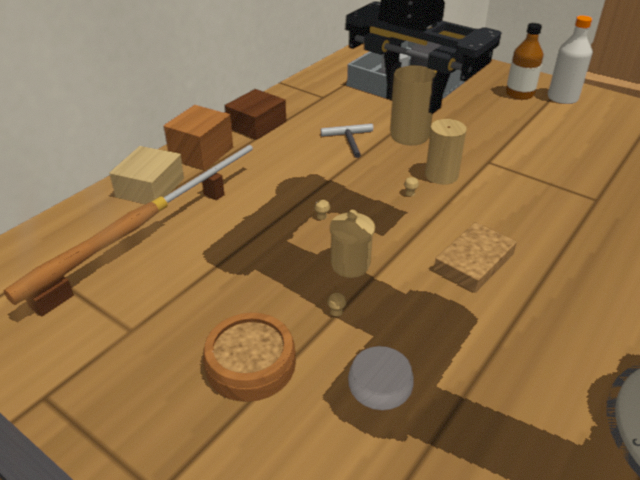

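The side view shows the beaker held upright with its mouth at (413,75), and the bystanders unmoved. Next is the carry to the stand.

>>> arm_command(
  deltas=[
    [0,0,0,-0.7,0,0,0.5],
    [0,0,0,-2.2,0,0,0.5],
    [0,0,0,-4.4,0.1,0,0.5],
    [0,0,0,-7,0.1,0,0.5],
    [0,0,0,-9.6,0.2,0,0.5],
    [0,0,0,-12.2,0.2,0,0.5],
    [0,0,0,-14.8,0.3,0,0.5],
    [0,0,0,-17.4,0.3,0,0.5],
  ],
)

```text
time_s: 4.78
tcp_pos: [0.4752, 0.0408, 0.2187]
ee_rot: [[-0.002, -1.0, -0.002], [-1.0, 0.002, -0.001], [0.001, 0.002, -1.0]]
wrist_force: [1.2, 0.2, -0.7]
gripper_width: 0.666
gripper_force: 30.0
```

>>> arm_command(
  deltas=[
    [0,0,0,-2.6,0,0,0.5],
    [0,0,0,-5.2,0.1,0,0.5],
    [0,0,0,-7.8,0.1,0,0.5],
    [0,0,0,-10.4,0.2,0,0.5],
    [0,0,0,-13,0.2,0,0.5],
    [0,0,0,-15.6,0.3,0,0.5],
    [0,0,0,-17.6,0.3,0,0.5],
    [0,0,0,-18.7,0.4,0,0.5],
  ],
)

```text
time_s: 5.45
tcp_pos: [0.4719, 0.2286, 0.2185]
ee_rot: [[-0.0, -1.0, -0.001], [-1.0, 0.0, -0.001], [0.001, 0.001, -1.0]]
wrist_force: [0.1, -0.3, -1.3]
gripper_width: 0.669
gripper_force: 30.0
```

>>> arm_command(
  deltas=[
    [0,0,0,0,0,0,0.5],
    [0,0,0,0,0,0,0.5],
    [0,0,0,0,0,0,0.5],
  ],
)

```text
time_s: 5.7
tcp_pos: [0.4719, 0.2255, 0.2191]
ee_rot: [[-0.003, -1.0, -0.001], [-1.0, 0.003, -0.001], [0.001, 0.001, -1.0]]
wrist_force: [0.3, 0.3, -1.1]
gripper_width: 0.669
gripper_force: 30.0
```

```bash
python3 - <<'E'
from h import *
togo([.472,.227,.22])
c=capture("wrist");cv2.imwrite("pics/w3.png",np.asarray(c["pixels"]))
print(proj(c,[.472,.227,.038]))
c=capture("side");print(proj(c,[.472,.227,.038]));cv2.imwrite("pics/s3.png",np.asarray(c["pixels"]))
E
```

```text
go rot [ 0.001 -0.001 -0.003] shift cm [-0.15 -0.01 -0.09] tcp [0.4719 0.2255 0.2191]
(np.float64(326.1831587344926), np.float64(227.89231889826019))
(np.float64(248.15756313875025), np.float64(343.54278260045373))
```

View pics/s3.png

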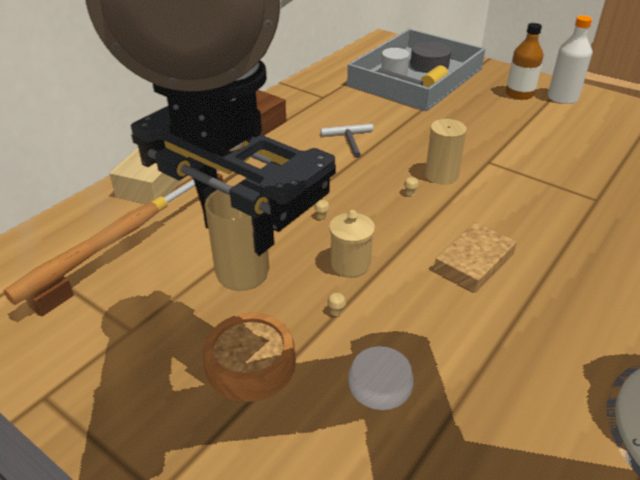

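View pics/w3.png

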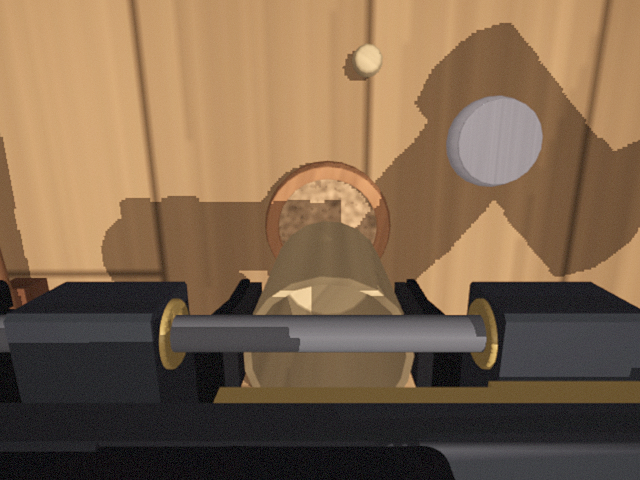

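```bash
python3 - <<'E'
from h import *
c=capture("wrist")
for y in(.222,.227):print(y,proj(c,[.472,y-.055,.038]),proj(c,[.472,y-.041,.038]))
t=capture("top");im=np.asarray(t["pixels"]);
print([onplane(t,u,286,.038).round(4)[:2] for u in (123,192)],[onplane(t,159,v,.038).round(4)[:2] for v in (250,322)])
print(sense()["tcp_pos"])
E
```

```text
0.222 (np.float64(326.33932384717855), np.float64(154.73735921733385)) (np.float64(326.4164685884796), np.float64(172.4473064324722))
0.227 (np.float64(326.3670756242042), np.float64(161.10827313786916)) (np.float64(326.4436026012541), np.float64(178.67640158357204))
[array([0.474 , 0.2795]), array([0.4713, 0.1777])] [array([0.526 , 0.2259]), array([0.4195, 0.2269])]
[0.47237105 0.2254396  0.21962195]
```

Projecting the rim edge at y = 0.227 lands on row 161, exactly where it is seen, so the centre is confirmed. Lowering.

>>> arm_command(
  deltas=[
    [0,0,0,-0.1,0,1,0.5],
    [0,0,0,-0.1,0,3,0.5],
    [0,0,0,-0.1,0,5,0.5],
    [0,0,0,-0.1,0,7,0.5],
    [0,0,0,-0.1,0,8.8,0.5],
    [0,0,0,-0.1,0,10,0.5],
    [0,0,0,-0.1,0,10.7,0.5],
    [0,0,0,-0.1,0,11,0.5],
  ],
)

```text
time_s: 6.57
tcp_pos: [0.4718, 0.2266, 0.108]
ee_rot: [[-0.003, -1.0, -0.002], [-1.0, 0.003, -0.002], [0.002, 0.002, -1.0]]
wrist_force: [0.1, -0.2, -1.3]
gripper_width: 0.67
gripper_force: 30.0
```

>>> arm_command(
  deltas=[
    [0,0,0,0,0,0,0.5],
    [0,0,0,0,0,0,0.5],
    [0,0,0,0,0,0.1,0.5],
    [0,0,0,0,0,0.2,0.5],
    [0,0,0,0,0,0.3,0.5],
    [0,0,0,0,0,0.3,0.5],
    [0,0,0,0,0,0.3,0.5],
  ],
)

```text
time_s: 7.15
tcp_pos: [0.4724, 0.2273, 0.1067]
ee_rot: [[-0.002, -1.0, 0.0], [-1.0, 0.002, 0.0], [-0.0, -0.0, -1.0]]
wrist_force: [1.2, 0.7, -1.4]
gripper_width: 0.668
gripper_force: 30.0
```

Still hanging with no contact. Lowering in 0.5 mm steps, watching the wrist force.

>>> arm_command(
  deltas=[
    [0,0,0,0,0,0.05,0.5],
    [0,0,0,0,0,0.1,0.5],
    [0,0,0,0,0,0.15,0.5],
    [0,0,0,0,0,0.2,0.5],
    [0,0,0,0,0,0.25,0.5],
    [0,0,0,0,0,0.3,0.5],
    [0,0,0,0,0,0.3,0.5],
    [0,0,0,0,0,0.3,0.5],
  ],
)

```text
time_s: 7.82
tcp_pos: [0.4723, 0.2273, 0.1035]
ee_rot: [[-0.002, -1.0, -0.0], [-1.0, 0.002, -0.0], [0.0, 0.0, -1.0]]
wrist_force: [-0.8, 0.5, -1.5]
gripper_width: 0.665
gripper_force: 30.0
```

>>> arm_command(
  deltas=[
    [0,0,0,0,0,0.05,0.5],
    [0,0,0,0,0,0.1,0.5],
    [0,0,0,0,0,0.1,0.5],
    [0,0,0,0,0,0.1,0.5],
  ],
)

```text
time_s: 8.15
tcp_pos: [0.4723, 0.2273, 0.1025]
ee_rot: [[-0.002, -1.0, -0.0], [-1.0, 0.002, -0.0], [0.0, 0.0, -1.0]]
wrist_force: [0.1, 0.9, -0.9]
gripper_width: 0.662
gripper_force: 30.0
```

>>> arm_command(
  deltas=[
    [0,0,0,0,0,0.05,0.5],
    [0,0,0,0,0,0.1,0.5],
    [0,0,0,0,0,0.1,0.5],
    [0,0,0,0,0,0.1,0.5],
  ],
)

```text
time_s: 8.48
tcp_pos: [0.4723, 0.2273, 0.1015]
ee_rot: [[-0.002, -1.0, -0.0], [-1.0, 0.002, -0.0], [0.0, 0.0, -1.0]]
wrist_force: [-0.4, -0.3, -0.5]
gripper_width: 0.664
gripper_force: 30.0
```

>>> arm_command(
  deltas=[
    [0,0,0,0,0,0.03,0.5],
    [0,0,0,0,0,0.06,0.5],
    [0,0,0,0,0,0.06,0.5],
  ],
)

```text
time_s: 8.73
tcp_pos: [0.4723, 0.2273, 0.1009]
ee_rot: [[-0.002, -1.0, -0.0], [-1.0, 0.002, -0.0], [0.0, 0.0, -1.0]]
wrist_force: [0.2, 0.2, -1.7]
gripper_width: 0.665
gripper_force: 30.0
```

>>> arm_command(
  deltas=[
    [0,0,0,0,0,0.03,0.5],
    [0,0,0,0,0,0.06,0.5],
    [0,0,0,0,0,0.06,0.5],
  ],
)

```text
time_s: 8.98
tcp_pos: [0.4723, 0.2273, 0.1003]
ee_rot: [[-0.002, -1.0, -0.0], [-1.0, 0.002, -0.0], [0.0, 0.0, -1.0]]
wrist_force: [0.6, 0.3, -1.2]
gripper_width: 0.663
gripper_force: 30.0
```

>>> arm_command(
  deltas=[
    [0,0,0,0,0,0.03,0.5],
    [0,0,0,0,0,0.05,0.5],
    [0,0,0,0,0,0.05,0.5],
  ],
)

```text
time_s: 9.23
tcp_pos: [0.4724, 0.2273, 0.1002]
ee_rot: [[-0.002, -1.0, 0.0], [-1.0, 0.002, -0.0], [0.0, -0.0, -1.0]]
wrist_force: [-1.1, -1.1, 2.9]
gripper_width: 0.664
gripper_force: 30.0
```

Light contact: the force rose by about 4 N at the height I expected. Releasing gently.

>>> arm_command(
  deltas=[
    [0,0,0,0,0,0,0.3],
    [0,0,0,0,0,0,0.2],
    [0,0,0,0,0,0,0],
    [0,0,0,0,0,0,-0.4],
    [0,0,0,0,0,0,-0.8],
    [0,0,0,0,0,0,-1],
    [0,0,0,0,0,0,-1],
    [0,0,0,0,0,0,-1],
  ],
)

```text
time_s: 9.9
tcp_pos: [0.4723, 0.2273, 0.0996]
ee_rot: [[-0.002, -1.0, -0.0], [-1.0, 0.002, -0.0], [0.0, 0.0, -1.0]]
wrist_force: [-0.3, 0.4, 0.2]
gripper_width: 0.916
gripper_force: 0.0
```

>>> arm_command(
  deltas=[
    [0,0,0,0,0,-0.5,-1],
    [0,0,0,0,0,-2,-1],
    [0,0,0,0,0,-4,-1],
    [0,0,0,0,0,-6.5,-1],
    [0,0,0,0,0,-9,-1],
    [0,0,0,0,0,-11.5,-1],
    [0,0,0,0,0,-14,-1],
    [0,0,0,0,0,-15,-1],
  ],
)

```text
time_s: 10.57
tcp_pos: [0.4737, 0.2281, 0.2541]
ee_rot: [[-0.001, -1.0, 0.006], [-1.0, 0.001, 0.004], [-0.004, -0.006, -1.0]]
wrist_force: [0.9, 0.1, 0.6]
gripper_width: 0.998
gripper_force: 0.0
```

>>> arm_command(
  deltas=[
    [0,0,0,0,0,0,-1],
    [0,0,0,0,0,0,-1],
    [0,0,0,0,0,0,-1],
  ],
)

```text
time_s: 10.82
tcp_pos: [0.4715, 0.2268, 0.2481]
ee_rot: [[-0.002, -1.0, -0.003], [-1.0, 0.002, -0.002], [0.002, 0.003, -1.0]]
wrist_force: [0.9, -0.2, 0.1]
gripper_width: 1.001
gripper_force: 0.0
```

```bash
python3 - <<'E'
from h import *
c=capture("side");a=np.asarray(c["pixels"])
w=capture("wrist");b=np.asarray(w["pixels"])
cv2.imwrite("pics/end.png",np.hstack([cv2.resize(a,(400,300)),cv2.resize(b,(400,300))]))
print(proj(c,[.472,.227,.125]),proj(w,[.472,.227,.125]),sense()["wrist_force"])
E
```

```text
(np.float64(242.4519467673411), np.float64(290.7663847686246)) (np.float64(325.08894780306264), np.float64(244.596728194288)) [ 0.01688072 -0.24048335 -0.41779164]
```

View pics/end.png

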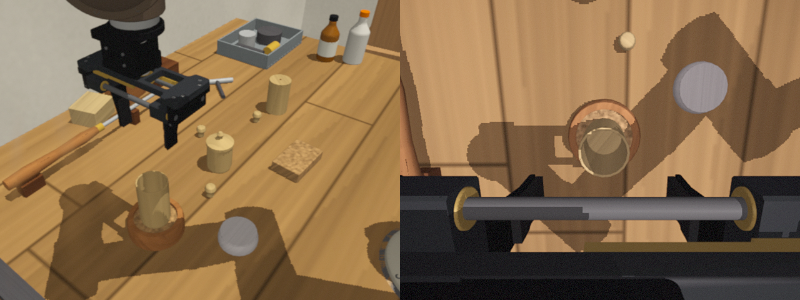

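The beaker stands upright in the recess. Its mouth is at (243,290) in the side view, against a prediction of (242,291), and the gripper is clear.

```bash
python3 -c "
from h import *
print(finish_job())"
```

```text
the job is handed in; nothing more can be done
None
```

The beaker stands upright, mouth up, in the stand's cork recess, released and within about 2 mm of centre by the side camera; the blank and lidded box were left where they were, and the job was handed in after about 11 s of robot time (no verdict was returned).

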